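# Unload a carrier plate from the workholder track

### The arm

A 7-joint arm with a two-finger parallel gripper is mounted at the origin on a cart in front of the work surface, level with it; the furniture and walls round the work are solid. World frame = base frame: x ahead of the robot, y to its left, z up, the work surface at z = 0. Lengths are in mm, angles in rad, forces in N, time in s.
With the tool pointing down it reaches from about 400 to 850 mm from the base axis. Payload 10.4 kg.
Tool frame: the origin (TCP) lies at the very end of the fingers, on their centre line; the grasp point (between the pads) lies behind it (manip.grip_depth is the x of the grasp point in the tool frame, in mm); x points along the fingers, y is the direction in which the jaws open and shut, and the axes are right-handed (so a half turn about x gives the same grasp; the last joint's range is limited). The gripper opens to 85 mm and grips with 20 to 120 N. Pads are 22 mm wide; open, the fingers measure 114 mm over their backs; the gripper's body (76 mm by 85 mm) begins 54 mm behind the grasp point. The pads swing forward as they close: fully open they stand 13 mm farther back than shut.
Start: joints at [1.295, 0.332, -0.065, 1.46, 0.022, 1.35, -0.088], TCP at [156.343, -605.151, 231.338] pointing down, gripper open.
Joint ranges: [-2.6, 2.6], [-0.5, 2.12], [-1.47, 1.34], [0.16, 2.42], [-1.27, 4.41], [0.06, 2.06], [-2.6, 2.6]. Speed limits (rad/s): [2.22, 2.22, 2.79, 2.79, 3.14, 3.14, 3.14].

### API

Orientations are given as a rotation vector (axis times angle).
In Python, from bench import manip gives the robot as it stands. Calls block until the motion is done:
- manip.movep(position, orientation): joint-space move of the TCP to a pose.
- manip.move_straight(position, velocity=150, attitude=None): straight line of the TCP; attitude=None keeps the orientation; velocity is the mean speed in mm/s.
- manip.goto_joints(angles): joint-space move.
- manip.command_gripper(opening, force=None): finger opening in mm; force is the grip in N (None keeps the last); returns when the fingers have stopped.
- manip.dwell(seconds).
- manip.ik(position, orientation): joint angles nearest the present ones, or None.
- manip.snapshot(name): name is "scene" or "top" or "wrist"; returns (picture, depth): 384x512x3 uint8, blue, green, red; 384x512 float32, mm along the optical axis (not along the pixel's ray), 0 where there is no reading.
- manip.camera_model(name): a dict with "camera_matrix" (3x3 intrinsics, pixels), "k1" (the pictures are not rectified: a ray, as slopes to the right and down, at radius r is drawn at 1 + k1 r^2 times it, then the intrinsics apply), "rvec" (rotation vector, rad) and "tvec" (3), from world to camera coordinates, as OpenCV has them. Camera axes: x right, y down, z forward; pixel columns grow to the right and rows downward; lengths in mm; the calibration is good to about 2 mm. A picture is of the moment at which its call begins: read the wrist's pose just before it. camera_model takes no time and is no camera call; for the wrist camera it gives the pose at the moment of the call.
A pose or a line that the arm cannot do raises manip.Unreachable and nothing moves.
- manip.job_done(): hands the job in, once; it reports no verdict.
Readings, each from a call of its own:
- manip.current_t(): time.
- manip.current_qpos(): joint angles.
- manip.current_qd(): joint speeds.
- manip.current_joint_efforts(): joint torques, N m.
- manip.current_position(): TCP position.
- manip.current_orientation(): TCP orientation.
- manip.current_wrist_force(): force on the tool from outside, world axes, zero at the start.
- manip.current_wrist_torque(): the same for the moment, N m.
- manip.current_gripper_width(): finger opening in mm.
Only numpy, scipy, OpenCV 4.12 (cv2) and the standard library are available. Lean on these libraries where they do the work, as an engineer would, in place of code of your own. Each camera call takes 0.05 s, during which the arm holds its last target. There are 200 camera calls.

### The job

Unload the carrier plate from the workholder track of the bonder: draw the stop bar at the track's mouth fully aside by its knob, slide the plate along under the cover strips until half of it or a little more sticks out past the mouth and it can be gripped there by its two long edges, and draw it straight out along the track. Set it down flat between the locating pins of the empty cooling tray and let go, then push the stop bar fully shut again for the next plate. The parts on the plate are not yet stuck down, so keep it level all the way and do not drop it; leave the other plate in its tray and do not shift the spare lens, the loupe or the pack of wipes.

Things in the scene. Friction and masses are not known exactly. Their poses are not given: they have to be found in the camera images.
- track: Workholder track, fixed: aluminium block on two legs and a foot plate, 208 long, 96 wide, 83 mm high. Origin: on the worktop under the middle of its 200 mm groove; x along the groove out of the open mouth (x = +100 mm), y left seen that way, z up. Dark cover strips over both groove walls (z = 80 to 83 mm) leave it open above only for y within +-27 mm: a plate in it comes out only by the mouth.
- track_mouth (a point): Point on the groove's floor at the open mouth, mid width (track x = 100, y = 0, z = 70 mm); axes as the track's. The floor is flat at z = 70 mm, side walls at y = +-34 mm. Guides for the stop bar stand beside the mouth at y = -37 to -63 and +37 to +49 mm, x = 100 to 117 mm, up to z = 81 mm; otherwise it is open before the mouth and down to the worktop (or the low vice).
- track_rear (a point): Point on the groove's floor at its shut rear end (track x = -100, y = 0, z = 70 mm); axes as the track's. An end plate 83 mm high closes the groove here. The 40 to 70 mm of bare groove between it and the plate's rear edge is where a shut gripper can reach down behind the plate to push it.
- stop_bar (a joint): Stop bar, a steel slide bolt 8 x 104 x 13 mm across the mouth just outside it (track x = 104 to 113, z = 69 to 82 mm). 0 = shut, its end in the keeper at y = +42 mm; it slides along the track's -y to 0.090 m = fully drawn, a hard stop. The plate can pass only from about 0.078 m. It takes about 2 N to slide and stays where it is left.
- stop_knob (a point): Centre of the grip of the stop bar's upright round black knob, 15 mm thick, its straight part from 17 mm below to 12 mm above this point; free all round. Shut it is at track x = 108.5, y = 18, z = 105.5 mm; it travels with the bar to y = -72 mm. Axes as the track's.
- carrier_1: The carrier plate to unload: aluminium, 120 x 64 x 8 mm, 0.12 to 0.22 kg, eight small square parts on top (1 mm high). Origin: centre of the underside; x along the 120 mm, z up; same either way round. It starts flat and lengthwise in the track's groove (2 mm play all round), 10 to 40 mm short of the mouth. Push at its rear edge, tip 2 to 4 mm above the floor. Out by over half, its nose dips 2 mm or more; out by 100 mm it skews.
- carrier_2: A second carrier plate like carrier_1, already lying in tray_2. It must stay there.
- tray_1: The empty cooling tray, fixed, 150 x 92 mm. Origin: on the worktop under its middle; x along its length, z up. A rib 116 x 36 mm, top at z = 32 mm, is the seat. Cross arms 16 mm wide at x = +-52 mm, 22 mm high, carry pins; between them (x within +-44 mm) both sides of the rib are free (foot 42 mm wide) down to the worktop, for the fingers that hold a plate's long edges.
- tray_1_seat (a point): Centre of the empty tray's seat (tray x = 0, y = 0, z = 32 mm); axes as the tray's. The plate's origin belongs here, its length along the tray's. 8 mm bullet-nosed pins locate it: four at x = +-52, y = +-38.5 mm and two at x = +-67, y = 0, straight up to z = 40 mm, tops at 47 mm. The plate has 2.5 mm play each side and 3 mm each end.
- tray_2: The filled cooling tray, like tray_1, carrying carrier_2. The two trays stand side by side at the right of the worktop behind the 88 mm high control box; which one is nearer the middle varies. Between them and the track a grey machine bracket 255 mm high (450 mm with its motor) stands at world x > 0.67, y = 0.04 to 0.25 m: carry round its front, over the 53 mm high vice.
- spare_lens: Spare lens barrel, black, 38 mm across, 58 mm tall, standing to the left of the track's mouth. Origin: centre of its foot.
- loupe: Stand magnifier, black, 37 mm across, 40 mm tall, near the front edge of the worktop, right of the track. Origin: centre of its foot.
- wipe_pack: White pack of wipes, 63 x 106 x 37 mm, lying between the track and the trays. Origin: centre of its underside.

How it is judged:
By the outcome, as a careful person would: the job done as asked, in the order asked, and still so for the second after the job is handed in, with the robot touching nothing.
It also fails if it takes over 70 s, if anything falls off the work surface, if the arm or the gripper's body presses on something with over 40 N, if the wrist force passes 120 N, or if a joint passes its speed limit or range.

## Working session

There is one attempt and no reset: what is moved stays moved. The work goes in short steps, each a Python script; the robot and the scene stay as the last script left them, time stands still between calls to the robot, and variables do not carry over. Pictures are saved under pics/ and viewed, about 8 in all and at most 12, crops included, and the job is handed in when it is done.

```bash
ls; mkdir -p pics; cat > h.py <<'E'
import numpy as np, cv2
from bench import manip
def cm(n):
    m=manip.camera_model(n);K=np.array(m["camera_matrix"],float);R=cv2.Rodrigues(np.array(m["rvec"],float))[0]
    return K,np.array([m["k1"],0,0,0],float),R,np.array(m["tvec"],float).ravel()
def rays(m,uv):
    K,d,R,t=m
    p=cv2.undistortPoints(np.array(uv,float).reshape(-1,1,2),K,d).reshape(-1,2)
    return -R.T@t,(np.c_[p,np.ones(len(p))]@R)
def onplane(m,uv,z):
    o,d=rays(m,uv); return o+d*((z-o[2])/d[:,2])[:,None]
def cloud(m,depth):
    v,u=np.mgrid[0:384,0:512]; o,d=rays(m,np.c_[u.ravel(),v.ravel()])
    P=o+d*depth.reshape(-1,1); P[depth.ravel()<=0]=np.nan
    return P.reshape(384,512,3)
def proj(m,P):
    K,d,R,t=m
    return cv2.projectPoints(np.array(P,float).reshape(-1,1,3),cv2.Rodrigues(R)[0],t,K,d)[0].reshape(-1,2)
E
python3 - <<'E'
from h import *
for n in("scene","top"):
    m=cm(n);p,d=manip.snapshot(n);np.savez(f"pics/{n}.npz",p=p,d=d)
    print(n,m[0].tolist(),m[1][0],-m[2].T@m[3],m[2][2])
    cv2.imwrite(f"pics/{n}.png",cv2.resize(p,(800,600)))
print(manip.grip_depth,manip.current_orientation(),manip.current_t())
E
```

```text
pics
scene [[397.2246380846656, 0.0, 255.52835602809304], [0.0, 397.2246380846656, 193.34107244013728], [0.0, 0.0, 1.0]] 0.01061886984231024 [-14.92458499 695.73591535 714.15402151] [ 0.52896561 -0.58153274 -0.61807366]
top [[456.57377369610583, 0.0, 258.3883235152556], [0.0, 456.57377369610583, 187.07306903386646], [0.0, 0.0, 1.0]] -0.13477452555416794 [ 315.880119    112.27342442 1584.98896538] [ 0.12646838 -0.01469281 -0.99186182]
-18.700000000000003 [ 2.08707421  0.26658768 -2.08754269] 0.1
```

View pics/top.png

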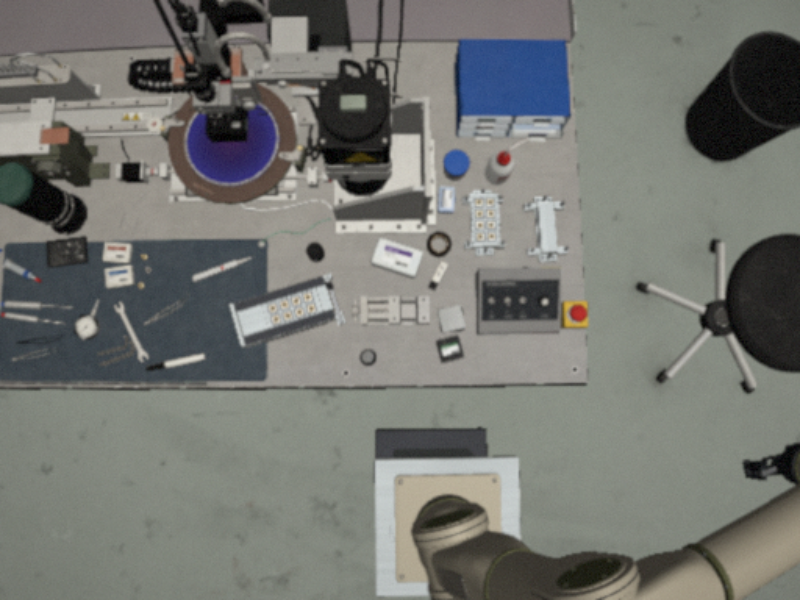

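View pics/scene.png

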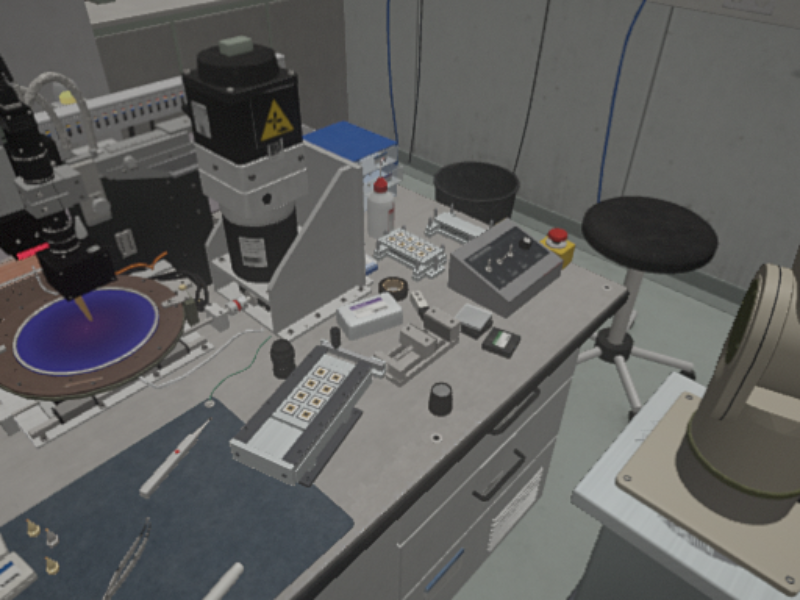

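The top view shows the track at about (285,310), with its mouth to the right. The filled tray is at (486,221) and the empty one at (546,227); the loupe is at (368,356), the wipes at (398,257) and the lens at (315,252). The scene view agrees. Next I'll get coarse poses from depth.

```bash
python3 - <<'E'
from h import *
s=0.64
for n in("top","scene"):
    f=np.load(f"pics/{n}.npz");m=cm(n);C=cloud(m,f["d"])
    if n=="top":
        boxes={"track":(228,270,348,350,76,90),"tray_e":(525,185,570,265,15,50),"tray_f":(463,180,508,260,15,60),"loupe":(355,343,382,368,25,50),"lens":(300,238,328,266,30,70),"wipe":(368,235,428,280,20,45),"vice":(350,290,435,330,20,70)}
    else:
        boxes={"track":(225,335,390,485,76,90),"tray_e":(420,195,490,260,15,50),"tray_f":(372,220,450,285,15,60),"loupe":(425,380,456,418,25,50),"lens":(268,335,300,380,30,70),"wipe":(330,285,408,335,20,45)}
    for k,(a,b,c,d,z0,z1) in boxes.items():
        P=C[int(b*s):int(d*s),int(a*s):int(c*s)].reshape(-1,3);P=P[(P[:,2]>z0)&(P[:,2]<z1)]
        if len(P)<4: print(k,len(P));continue
        r=cv2.minAreaRect(P[:,:2].astype(np.float32));print(n,k,len(P),np.round(r[0]),np.round(r[1]),round(r[2],1),"z",np.round(np.median(P[:,2])))
m=cm("wrist");K,d,R,t=m;Rt=cv2.Rodrigues(np.array(manip.current_orientation()))[0]
print("cam in tool",Rt.T@(-R.T@t-manip.current_position()),"axes in tool\n",np.round(Rt.T@R.T,3),K[0,0],d[0]);print(np.round(Rt,3))
E
```

```text
top track 1309 [465. 339.] [110. 224.] 17.0 z 82.0
top tray_e 529 [ 660. -232.] [144.  89.] 4.1 z 31.0
top tray_f 761 [686. -93.] [ 96. 176.] 88.0 z 41.0
top loupe 69 [375. 172.] [31. 27.] 88.5 z 38.0
top lens 104 [606. 285.] [37. 37.] 46.3 z 55.0
top wipe 545 [592. 104.] [105.  64.] 70.6 z 37.0
top vice 558 [475. 120.] [167.  59.] 89.4 z 44.0
scene track 2880 [465. 340.] [112. 226.] 17.2 z 82.0
scene tray_e 540 [ 660. -173.] [122. 220.] 6.1 z 32.0
scene tray_f 1018 [674. -98.] [164. 217.] 44.9 z 38.0
scene loupe 161 [374. 174.] [31. 31.] 40.3 z 38.0
scene lens 220 [604. 288.] [37. 35.] 78.0 z 49.0
scene wipe 762 [606. 105.] [133. 166.] 40.6 z 35.0
cam in tool [-140.70260055   -0.49881549  -76.70897569] axes in tool
 [[-0.001 -0.303  0.953]
 [ 1.    -0.     0.001]
 [-0.     0.953  0.303]] 309.9038792399938 -0.07376460938975128
[[-0.     0.25  -0.968]
 [ 0.001 -0.968 -0.25 ]
 [-1.    -0.001  0.   ]]
```

```bash
cat >> h.py <<'E'
def ori(deg):  # tool down, tool y at this world azimuth
    a=np.radians(deg); y=np.array([np.cos(a),np.sin(a),0]);x=np.array([0,0,-1.]);z=np.cross(x,y)
    return cv2.Rodrigues(np.c_[x,y,z])[0].ravel()
E
python3 - <<'E'
from h import *
a=np.radians(-73);tx=np.array([np.cos(a),np.sin(a),0]);ty=np.array([-tx[1],tx[0],0]);o=np.array([465,339,0.])
Z=np.array([0,0,1.])
for nm,p,ys in [("look",o+250*Z,(17,-163)),("rear",o-80*tx+73*Z,(17,-163,107,-73)),("knob",o+108*tx+18*ty+90*Z,(17,-163,107,-73)),("knob2",o+108*tx-72*ty+90*Z,(17,-163,107,-73)),("grasp",o+130*tx+60*Z,(17,-163)),("hop",o+260*tx+150*Z,(17,-163)),("mid",np.array([480,-100,200]),(-90,90,)),("tray",np.array([660,-232,20]),(-86,94)),("tlook",np.array([660,-232,230]),(-86,94))]:
    for y in ys:
        q=manip.ik(p,ori(y));print(nm,y,None if q is None else np.round(q,2))
E
```

```text
look 17 [ 0.22  0.48 -1.24  1.52  0.45  1.46 -0.73]
look -163 [ 0.22  0.48 -1.24  1.52  0.45  1.46  2.41]
rear 17 [ 0.04  0.81 -1.25  1.64  0.8   1.29 -1.05]
rear -163 [ 0.04  0.81 -1.25  1.64  0.8   1.29  2.09]
rear 107 [ 0.04  0.81 -1.25  1.64  0.8   1.29  0.52]
rear -73 [-0.78  0.42 -0.06  1.68  0.03  1.03 -2.13]
knob 17 [ 0.35  0.59 -1.11  1.73  0.57  1.18 -0.63]
knob -163 [ 0.42  0.68 -1.24  1.73  0.68  1.24  2.44]
knob 107 [ 0.31  0.56 -1.05  1.74  0.52  1.16  0.97]
knob -73 [ 0.07  0.42 -0.72  1.75  0.31  1.09 -2.02]
knob2 17 [ 0.26  0.26 -0.9   1.96  0.24  1.03 -0.45]
knob2 -163 [ 0.52  0.4  -1.23  1.95  0.43  1.08  2.54]
knob2 107 [ 0.38  0.31 -1.05  1.96  0.31  1.05  1.07]
knob2 -73 [-0.31  0.16 -0.26  1.99  0.05  1.   -1.88]
grasp 17 [ 0.46  0.67 -1.22  1.81  0.69  1.17 -0.68]
grasp -163 [ 0.48  0.69 -1.24  1.81  0.71  1.18  2.44]
hop 17 [ 0.65  0.44 -1.1   1.73  0.41  1.23 -0.26]
hop -163 None
mid -90 [ 0.74  0.1  -0.65  1.82  0.07  1.24 -1.51]
mid 90 [ 0.83  0.12 -0.76  1.82  0.08  1.24  1.62]
tray -86 [ 0.57  0.71 -0.43  1.42  0.31  1.08 -1.42]
tray 94 [ 0.7   0.76 -0.64  1.41  0.47  1.13  1.63]
tlook -86 [ 0.56  0.54 -0.45  1.21  0.23  1.44 -1.36]
tlook 94 [ 0.71  0.59 -0.7   1.2   0.37  1.47  1.7 ]
```

```bash
python3 - <<'E'
from h import *
def look(n):
    manip.dwell(0.3);m=cm("wrist");p,d=manip.snapshot("wrist")
    np.savez(f"pics/{n}.npz",p=p,d=d,K=m[0],k=m[1],R=m[2],t=m[3]);cv2.imwrite(f"pics/{n}.png",cv2.resize(p,(768,576)))
print(np.degrees(0))
manip.movep([640,-215,240],ori(-86));look("w_tray");print(manip.current_t(),np.round(manip.current_qpos(),2))
manip.movep([480,-60,300],ori(-40));print(manip.current_t())
manip.movep([480,300,270],ori(17));look("w_track");print(manip.current_t(),np.round(manip.current_qpos(),2))
E
```

```text
0.0
2.675 [ 0.58  0.48 -0.47  1.28  0.21  1.43 -1.38]
3.5917
5.2917 [ 0.3   0.42 -1.21  1.52  0.39  1.48 -0.62]
```

View pics/w_tray.png

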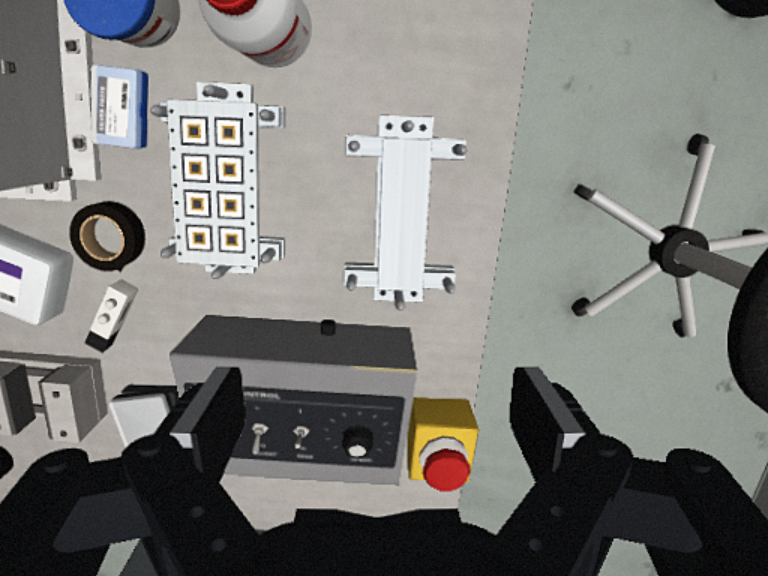

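View pics/w_track.png

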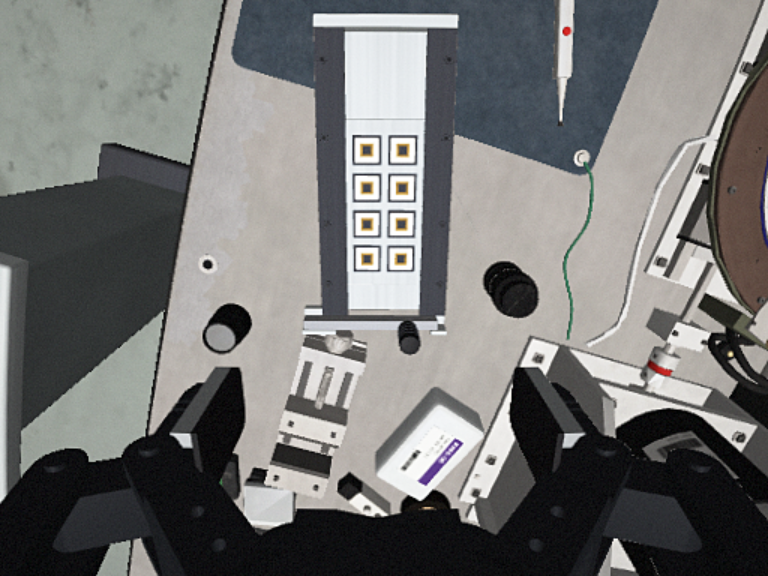

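The tray look shows the empty tray's rib with its six pins: (352,146), (461,149), (407,126), (350,285), (451,288) and (400,302). The track look shows the strips' inner edges at u≈346/425, the end-plate edge at v≈27, the plate's rear edge at v≈120 and the knob top at (409,330). Now I'll measure these.

```bash
python3 - <<'E'
from h import *
def ld(n):
    f=np.load(f"pics/{n}.npz");return f["p"],f["d"],(f["K"],f["k"],f["R"],f["t"])
p,d,m=ld("w_track");C=cloud(m,d);g=cv2.cvtColor(p,cv2.COLOR_BGR2GRAY).astype(float)
print("cam",-m[2].T@m[3])
L=[];Rr=[]
for v in range(28,200,4):
    gx=np.diff(cv2.GaussianBlur(g,(3,3),0)[v]);L.append((222+np.argmax(gx[222:242])+.5,v));Rr.append((272+np.argmin(gx[272:294])+.5,v))
PL=onplane(m,L,81.5)[:,:2];PR=onplane(m,Rr,81.5)[:,:2]
def fit(P):
    P=P.astype(np.float32)
    l=cv2.fitLine(P,cv2.DIST_HUBER,0,.01,.01).ravel();n=np.array([-l[1],l[0]]);r=(P-l[2:])@n;
    return l,np.abs(r).std()
for P in(PL,PR):
    l,s=fit(P);print("line ang",np.degrees(np.arctan2(l[1],l[0])),l[2:],s)
l1,_=fit(PL);l2,_=fit(PR);
dr=[l*np.sign(-l[1]) for l in (l1[:2],l2[:2])];tx=sum(dr);tx/=np.linalg.norm(tx);ty=np.array([-tx[1],tx[0]])
w=(l1[2:]-l2[2:])@ty;cy=((l1[2:]+l2[2:])/2)@ty;print("gap width",w,"heading",np.degrees(np.arctan2(tx[1],tx[0])))
# end plate front edge, z83 on strips
E=[]
for u in list(range(216,228,3))+list(range(288,298,3)):
    gy=np.diff(cv2.GaussianBlur(g,(3,3),0)[:,u]);E.append((u,10+np.argmin(gy[10:26])+.5))
e=onplane(m,E,83)[:,:2]@tx;print("endplate x",e)
# plate rear edge z=78: profile in groove
for u in (236,258,278):print("prof",g[70:90,u].astype(int), g[195:225,u].astype(int))
ox=np.median(e)+100;o=ox*tx+cy*ty;print("track origin",o)
T=(C[...,:2]-o)@np.c_[tx,ty];
M=(C[...,2]>112)&(np.abs(T[...,0]-108)<25)&(np.abs(T[...,1])<40);print("knob top",M.sum(),np.median(T[M],0),np.percentile(C[M][:,2],[50,95]) if M.sum() else 0)
M=(np.abs(C[...,2]-82)<3)&(np.abs(T[...,0])<125)&(np.abs(T[...,1])<70);print("ext",np.percentile(T[M],[.3,99.7],axis=0))
pr=onplane(m,[(u,80) for u in(240,258,276)],78)[:,:2];print("rear edge @v80",(pr-o)@np.c_[tx,ty])
# tray
p,d,m=ld("w_tray");C=cloud(m,d);print("cam",-m[2].T@m[3])
B=np.zeros(d.shape,bool);B[70:210,222:318]=1
M=B&(np.abs(C[...,2]-32)<4);r=cv2.minAreaRect(C[M][:,:2].astype(np.float32));print("rib",M.sum(),r,np.median(C[M],0))
M=(B&(C[...,2]>42)).astype(np.uint8);n,lab=cv2.connectedComponents(M)
for i in range(1,n):
    q=C[lab==i];print("pin",len(q),np.median(q,0).round(1))
px=np.array([(352,146),(461,149),(407,126),(350,285),(451,288),(400,302)])/1.5
print(onplane(m,px,46).round(1))
g=cv2.cvtColor(p,cv2.COLOR_BGR2GRAY).astype(float);print(g[140,240:300].astype(int))
E
```

```text
cam [457.00404883 373.76276617 410.73403999]
line ang -73.49744 [438.9591  358.08563] 1.8475538
line ang -73.15427 [492.79773 365.09155] 0.8874791
gap width -53.58502 heading -73.32584
endplate x [-295.30491319 -295.29161425 -295.28063312 -295.27196377 -295.6200464
 -295.66200131 -294.80483237 -294.85130844]
prof [239 238 239 237 240 240 238 241 246 183 237 236 235 235 235 234 235 236
 240 254] [239 240 240 237 239 240 239 239 240 242 254 134 175 186 198  73  66  72
  50 207 211 206 207 211 209 181 185 191 192 186]
prof [236 235 236 236 236 234 238 237 241 186 238 238 234 233 236 236 236 235
 237 241] [235 235 235 234 234 234 235 235 235 237 250 128 181 186 202  78  66  72
  41 206 216 204 209 208 212 184 181 185 181 180]
prof [239 236 238 238 238 238 239 237 243 186 233 234 233 233 231 230 232 233
 234 245] [244 246 245 247 245 247 245 248 235 238 247 180 167 174 179 102  69  63
  49 206 220 217 224 186 151  83  90  55  36   0]
track origin [470.87812852 344.89660244]
knob top 155 [106.74462137  18.40432251] [115.4789026  116.83082166]
ext [[-108.39310256  -57.70837811]
 [ 113.97171
[... 193 characters left out ...]
382812, -232.91976928710938), (130.9985809326172, 81.359130859375), 4.874025344848633) [ 661.1202961  -234.33376124   30.12106867]
pin 26 [ 725.2 -231.1   43.2]
pin 27 [ 708.8 -194.6   43.2]
pin 25 [ 711.5 -270.3   44. ]
pin 18 [ 605.7 -198.3   43.5]
pin 21 [ 608.7 -274.6   43.9]
pin 18 [ 592.3 -237.1   43.5]
[[ 708.6 -193.5   46. ]
 [ 712.1 -269.4   46. ]
 [ 724.6 -230.5   46. ]
 [ 607.1 -197.5   46. ]
 [ 610.  -274.1   46. ]
 [ 596.1 -236.4   46. ]]
[179 180 177 172 175 166 173 174 171 171 180 221 214 159 237 237 232 234
 235 232 232 232 232 233 234 234 235 229 225 229 231 231 231 229 231 231
 229 227 229 230 228 229 231 235 235 199 171 176 168 172 171 173 170 174
 169 167 171 168 172 175]
```

```bash
cat >> h.py <<'E'
H=np.radians(-73.3);TX=np.array([np.cos(H),np.sin(H),0]);TY=np.array([-TX[1],TX[0],0]);TO=np.array([470.9,344.9,0.]);YAW=16.7
def tr(x,y,z): return TO+x*TX+y*TY+np.array([0,0,z])
def intr(p): p=np.array(p)-TO; return np.array([p@TX,p@TY,p[2]])
def ft(): f=np.array(manip.current_wrist_force()); return np.round([f@TX,f@TY,f[2]],1)
def slide(x,z,y,sgn,lim,thr=7):
    while True:
        f=ft()
        if abs(f[1])>thr or (y-lim)*sgn>=0: print("slide end",y,f,intr(manip.current_position()).round(1));return y
        y+=sgn*0.7; manip.move_straight(tr(x,y,z),20)
def look(n):
    manip.dwell(0.2);m=cm("wrist");p,d=manip.snapshot("wrist")
    np.savez(f"pics/{n}.npz",p=p,d=d,K=m[0],k=m[1],R=m[2],t=m[3]);cv2.imwrite(f"pics/{n}.png",cv2.resize(p,(768,576)))
    return p,d,m
E
python3 - <<'E'
from h import *
manip.command_gripper(48,30)
manip.movep(tr(108.5,18,150),ori(YAW))
manip.move_straight(tr(108.5,18,90),120);print(ft())
manip.command_gripper(0,30);print("w",manip.current_gripper_width(),ft())
manip.move_straight(tr(108.5,-69.5,90),90);print(ft())
slide(108.5,90,-69.5,-1,-76)
look("w_knob");print(manip.current_t())
E
```

```text
[-0.4  0.4  1. ]
w 13.770552229077987 [ 0.4 -2.1  6.2]
[ 0.5 -0.8 10.8]
slide end -73.00000000000001 [0.2 9.4 1.3] [108.4 -71.1  90.8]
10.025
```

```bash
python3 - <<'E'
from h import *
manip.move_straight(tr(108.5,-71.8,90),20)
manip.command_gripper(40);manip.move_straight(tr(108.5,-71.8,135),150)
manip.command_gripper(0,30)
manip.movep(tr(-66,0,115),ori(YAW))
manip.move_straight(tr(-66,0,73.3),100);print("down",ft(),intr(manip.current_position()).round(1),manip.current_gripper_width())
manip.move_straight(tr(-54,0,73.3),60);f0=ft();print(f0)
for x in (-45,-35,-25,0,25):
    manip.move_straight(tr(x,0,73.3),70);print(x,ft(),intr(manip.current_position()).round(1))
p,d,m=look("w_push");print(manip.current_t())
E
```

```text
down [ 0.4  0.  -0.8] [-65.6  -0.3  72.5] -0.047130700745684415
[-0.5  0.3 -0.4]
-45 [ 0.1 -0.7 -0.5] [-44.2   0.2  73.3]
-35 [-0.4 -0.2 -0.5] [-34.1   0.2  73.2]
-25 [ 0.4  0.5 -0. ] [-24.1   0.2  73.2]
0 [ 0.3 -0.6  0.2] [ 0.8  0.2 73.3]
25 [-0.1  1.7 -0.4] [25.9  0.2 73.2]
15.4
```

View pics/w_push.png

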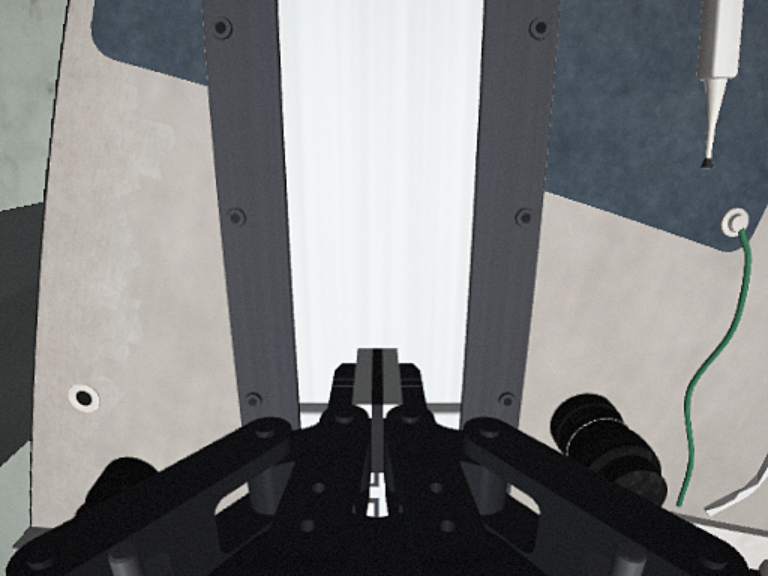

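The push moved the plate: its rear edge shows at v≈405, on both sides of the fingers, at u 300–335 and 425–462.

```bash
python3 - <<'E'
from h import *
f=np.load("pics/w_push.npz");m=(f["K"],f["k"],f["R"],f["t"]);g=cv2.cvtColor(f["p"],cv2.COLOR_BGR2GRAY).astype(int)
for u in (205,212,290,300): print(u,g[262:284,u])
for v in(268,274): print(v,[intr(q).round(1) for q in onplane(m,[(208,v),(296,v)],78)])
E
```

```text
205 [239 241 240 238 243 245 184  78  85  93  99  93 116 171 226 242 243 240
 241 241 245 255]
212 [244 243 244 245 247 249 198  75  90  92  96  92 118 172 225 250 255 255
 253 123   0  11]
290 [242 240 240 242 245 248 193  73  95  94  96  89 115 171 233 246 245 248
 185  65  15   0]
300 [242 240 241 240 243 244 188  76  98 101  96  88 115 174 223 239 239 240
 239 238 239 244]
268 [array([ 32.4, -22.5,  78. ]), array([32.4, 21.9, 78. ])]
274 [array([ 35.9, -22.7,  78. ]), array([35.9, 22.1, 78. ])]
```

```bash
python3 - <<'E'
from h import *
manip.move_straight(tr(33,0,73.3),40);print(ft(),intr(manip.current_position()).round(1))
manip.move_straight(tr(26,0,73.3),80)
manip.move_straight(tr(26,0,130),150)
manip.command_gripper(77,30)
manip.movep(tr(133,0,140),ori(YAW))
p,d,m=look("w_grasp");print(manip.current_t())
C=cloud(m,d);P=np.array([0]);T=np.stack([(C-TO)@TX,(C-TO)@TY,C[...,2]],-1)
def plane(M,s):
    Q=T[M];A=np.c_[Q[:,0],Q[:,1],np.ones(len(Q))];c=np.linalg.lstsq(A,Q[:,2],rcond=None)[0]
    r=Q[:,2]-A@c;k=np.abs(r)<1;c=np.linalg.lstsq(A[k],Q[k,2],rcond=None)[0];print(s,len(Q),"slope mrad",(c[:2]*1000).round(1),"z at x=110",c@[110,0,1])
x,y,z=T[...,0],T[...,1],T[...,2]
plane((x>55)&(x<150)&(abs(y)<24)&(abs(z-77)<6),"plate");plane((x>20)&(x<98)&(abs(y)>30)&(abs(y)<45)&(abs(z-83)<4),"strips")
M=(abs(y)<24)&(abs(z-76)<7)&(x>50);print("nose x",np.percentile(x[M],[1,99,99.8]))
E
```

```text
[-0.5  0.7 -0.1] [33.5  0.1 73.3]
18.0
plate 9638 slope mrad [-36.4   5.3] z at x=110 76.16160491772973
strips 6082 slope mrad [-0.3 -0.6] z at x=110 81.13914854939448
nose x [ 50.81574238 162.70185272 164.04148397]
```

View pics/w_grasp.png

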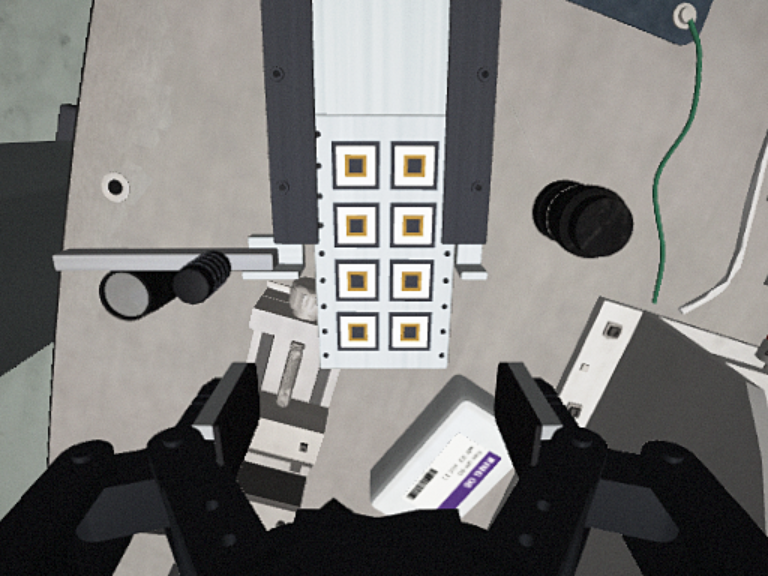

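Plate nose is at x≈164, and it tilts 36 mrad nose-down. The bar and knob are fully to the side and the grip zone is clear. I'll grip with a matching tilt, level it, then draw it out.

```bash
cat >> h.py <<'E'
def tilt(o,axis,a): 
    return cv2.Rodrigues(cv2.Rodrigues(np.array(axis)*a)[0]@cv2.Rodrigues(np.array(o))[0])[0].ravel()
E
python3 - <<'E'
from h import *
o=ori(YAW);ot=tilt(o,TY,0.036)
manip.move_straight(tr(131,0,110),120,ot)
manip.move_straight(tr(131,0,55),80);print(ft(),intr(manip.current_position()).round(1))
manip.command_gripper(50,60);print("w",manip.current_gripper_width(),ft())
manip.move_straight(tr(131,0,57),10,o);print(ft(),intr(manip.current_position()).round(1))
for x in (140,180,225):
    manip.move_straight(tr(x,0,57.3),70);print(x,ft(),manip.current_gripper_width())
manip.move_straight(tr(225,0,150),120);
p,d,m=look("w_held");print(manip.current_t())
C=cloud(m,d);c0=np.array(manip.current_position());T=np.stack([(C-c0)@TX,(C-c0)@TY,C[...,2]-c0[2]],-1)
x,y,z=T[...,0],T[...,1],T[...,2];M=(abs(y)<24)&(abs(z-20)<9)&(x>-100)&(x<60)
Q=T[M];A=np.c_[Q[:,0],Q[:,1],np.ones(len(Q))];c=np.linalg.lstsq(A,Q[:,2],rcond=None)[0]
k=abs(Q[:,2]-A@c)<1.5;c=np.linalg.lstsq(A[k],Q[k,2],rcond=None)[0];print(len(Q),c,np.percentile(Q[:,0],[.3,1,50,99,99.7]))
E
```

```text
[ 0.  -0.1  0.3] [130.8   0.2  55.3]
w 62.62169685289991 [ 0.3 -2.   6.9]
[-3.5 -0.6  2. ] [1.302e+02 1.000e-01 5.730e+01]
140 [ 2.5 -0.5  2.4] 62.53714418055388
180 [ 0.   0.5 -1.3] 62.4639765979891
225 [-0.9 -0.  -1.7] 62.37553998075335
22.825
29777 [ 2.92125861e-03 -4.42938922e-03  1.87994833e+01] [-87.19075581 -86.51111467 -40.14722953  29.88133378  31.30453993]
```

View pics/w_held.png

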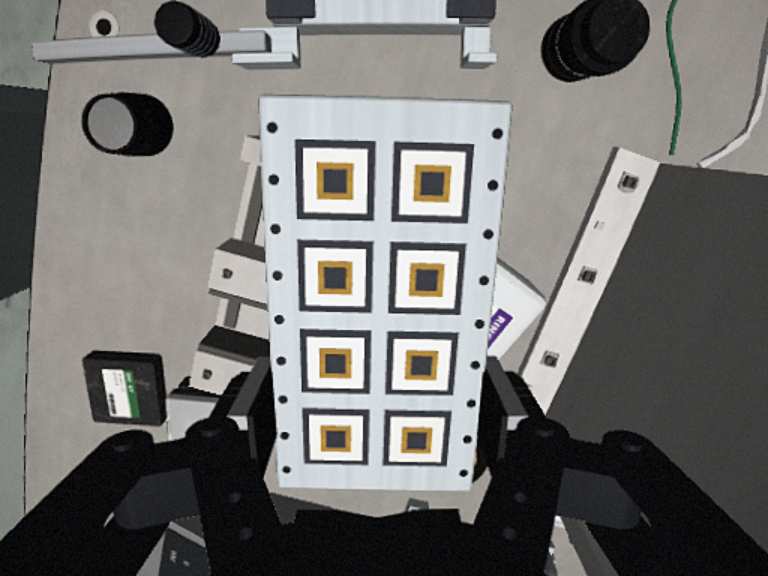

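The plate is held with all eight parts in place. Its top corners are at about (260,97), (510,101), (278,488) and (471,490), a slight yaw in the grip that I'll compute before carrying.

```bash
python3 - <<'E'
from h import *
f=np.load("pics/w_held.npz");m=(f["K"],f["k"],f["R"],f["t"]);c0=np.array(manip.current_position())
g=cv2.cvtColor(f["p"],cv2.COLOR_BGR2GRAY)
px=np.array([(260,97),(510,101),(278,488),(471,490)])/1.5
P=onplane(m,px,c0[2]+21)-c0;Q=np.c_[P@TX,P@TY];print(Q.round(1),Q.mean(0))
print("yaw deg sides",[np.degrees(np.arctan2(*(b-a)[::-1])).round(2) for a,b in((Q[0],Q[2]),(Q[1],Q[3]))],"ends",[np.degrees(np.arctan2(-(b-a)[0],(b-a)[1])).round(2) for a,b in((Q[0],Q[1]),(Q[2],Q[3]))])
oo=manip.current_orientation();print(oo,ori(YAW))
# carry
ctr=np.array([659.3,-234.0]);ang=2.5
for i,(p,y) in enumerate([((540,-40,150),55),((659.3+28,-232.8,150),92.5)]):
    q=manip.ik(np.array(p,float),ori(y));print(None if q is None else np.round(q,2))
manip.move_straight([540,-40,150],200,ori(55));manip.move_straight([687,-232.8,150],180,ori(92.5))
look("w_hover");print(manip.current_t(),manip.current_position(),manip.current_gripper_width())
E
```

```text
[[-87.2 -29.2]
 [-86.4  31.7]
 [ 29.4 -32.5]
 [ 30.   29.5]] [-28.5467245   -0.12337311]
yaw deg sides [np.float64(-1.61), np.float64(-1.07)] ends [np.float64(-0.81), np.float64(-0.62)]
[ 0.99139783  1.33392808 -0.99223157] [ 0.9918531   1.33309932 -0.9918531 ]
[ 1.01  0.53 -1.29  1.74  0.53  1.28  0.56]
[ 0.9   0.91 -1.2   1.2   0.83  1.52  1.46]
25.575 [ 686.89152852 -232.6167283   150.17366459] 62.50422250502116
```

View pics/w_hover.png

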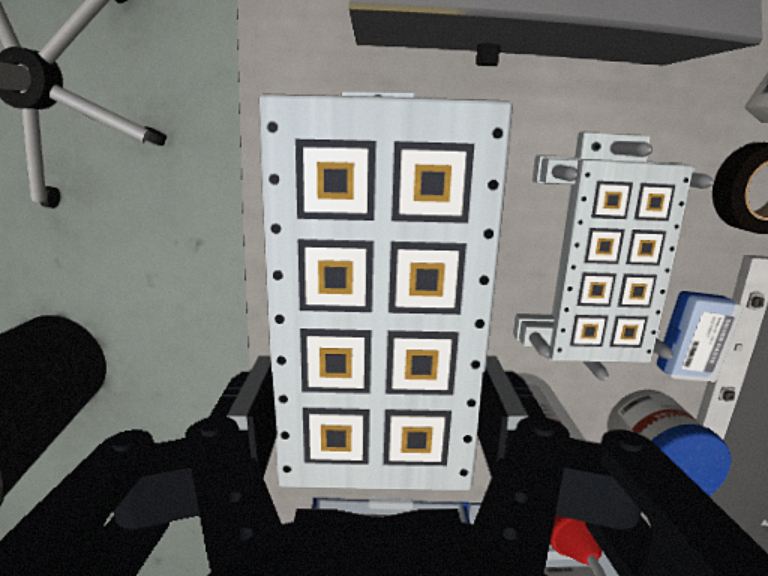

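```bash
python3 - <<'E'
from h import *
f=np.load("pics/w_hover.npz");m=(f["K"],f["k"],f["R"],f["t"])
for z in(18,22,30):print(z,onplane(m,np.array([(342,93),(413,94)])/1.5,z).mean(0).round(1))
a=np.radians(2.5);print("pred tab end",np.array([659.3,-234])-75*np.array([np.cos(a),np.sin(a)]))
manip.move_straight([687.75,-232.26,85],100,ori(93.5))
look("w_low");print(manip.current_t(),manip.current_position())
E
```

```text
18 [ 585.6 -236.6   18. ]
22 [ 586.  -236.5   22. ]
30 [ 586.6 -236.5   30. ]
pred tab end [ 584.37138338 -237.27145405]
26.625 [ 688.00931524 -232.28786865   85.66615431]
```

View pics/w_low.png

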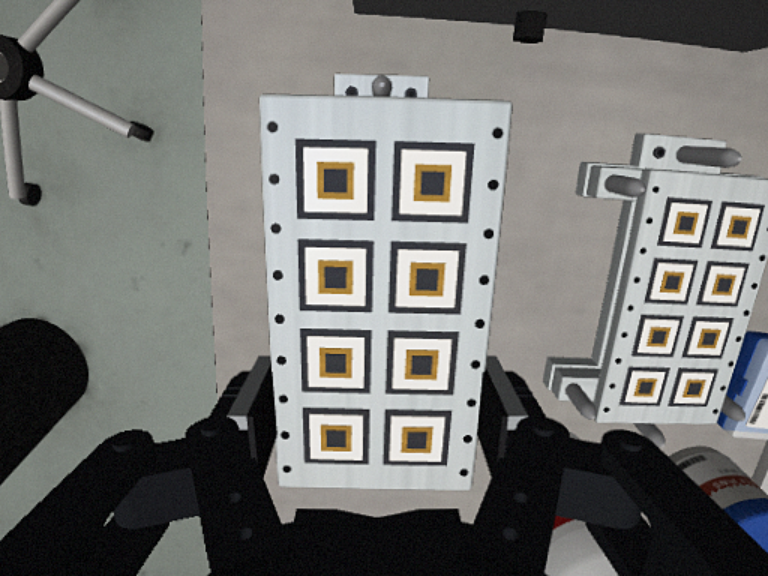

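Near end pin visible at (381,84), just beyond the plate's rear edge centre at (385,98).

```bash
python3 - <<'E'
from h import *
f=np.load("pics/w_low.npz");m=(f["K"],f["k"],f["R"],f["t"]);c0=np.array(manip.current_position())
print("cam",-m[2].T@m[3]);print("pin",onplane(m,np.array([(381,84)])/1.5,44).round(1),"pred 592.4 -236.9")
Q=onplane(m,np.array([(260,97),(510,101),(278,488),(471,490)])/1.5,c0[2]+21);print("plate",Q.round(1),Q.mean(0).round(1),"heading",np.degrees(np.arctan2(*((Q[2]+Q[3]-Q[0]-Q[1])[:2][::-1]))))
E
```

```text
cam [ 609.89145749 -236.64465875  226.4127506 ]
pin [[ 591.3 -236.5   44. ]] pred 592.4 -236.9
plate [[ 602.2 -265.8  106.7]
 [ 599.4 -204.9  106.7]
 [ 718.9 -262.   106.7]
 [ 715.8 -200.   106.7]] [ 659.1 -233.1  106.7] heading 2.147321199290807
```

```bash
python3 - <<'E'
from h import *
x,y=687.4,-232.7;o=ori(93.7)
F=lambda: np.array(manip.current_wrist_force())
manip.move_straight([x,y,55],80,o);manip.dwell(.15);f0=F();print(f0.round(1))
z=36;manip.move_straight([x,y,z],60);print(z,(F()-f0).round(1))
while z>14:
    z-=1.0 if z>22 else .6
    manip.move_straight([x,y,z],25);f=F()-f0
    if f[2]>5 or np.hypot(f[0],f[1])>8: break
manip.dwell(.2);f=F()-f0;print("stop",z,f.round(1),np.round(manip.current_position(),1),manip.current_t(),manip.current_wrist_torque())
E
```

```text
[-0.5  0.6 -2.5]
36 [ 1.3 -0.8  0.2]
stop 18.999999999999993 [-3.  -0.9  8.4] [ 687.5 -232.7   19.8] 32.7167 [0.10235959 0.63758116 0.04154776]
```

```bash
cat > chk.py <<'E'
from h import *
def chk(n):
    p,d,m=look(n);C=cloud(m,d);ref=np.array([659.3,-234.0,0])
    a=np.radians(2.5);ex=np.array([np.cos(a),np.sin(a),0]);ey=np.array([-ex[1],ex[0],0])
    def pl(M,s):
        Q=np.c_[(C[M]-ref)@ex,(C[M]-ref)@ey,C[M][:,2]];A=np.c_[Q[:,:2],np.ones(len(Q))];c=np.linalg.lstsq(A,Q[:,2],rcond=None)[0]
        k=abs(Q[:,2]-A@c)<1.5;c=np.linalg.lstsq(A[k],Q[k,2],rcond=None)[0]
        print(s,len(Q),"slope mrad",(c[:2]*1e3).round(1),"z mid",(c@np.r_[np.median(Q[:,:2],0),1]).round(2),"ext",np.percentile(Q[:,:2],[.5,99.5],axis=0).round(1).tolist())
    z=C[...,2];X=(C-ref)@ex;Y=(C-ref)@ey
    pl((abs(z-40)<5)&(abs(X)<62)&(abs(Y)<30),"carrier1");pl((abs(z-40)<5)&(abs(X-26)<80)&(Y>105)&(Y<180),"carrier2")
E
python3 - <<'E'
from chk import *
chk("w_seat")
E
```

```text
carrier1 37212 slope mrad [ 0.1 -2.1] z mid 38.4 ext [[-59.4, -29.7], [58.5, 29.7]]
carrier2 5709 slope mrad [ 2.9 27.8] z mid 37.96 ext [[-26.3, 107.7], [79.6, 142.2]]
```

```bash
python3 - <<'E'
from chk import *
manip.move_straight([687.4,-232.7,19.5],10)
manip.command_gripper(76);print("w",manip.current_gripper_width(),np.round(manip.current_wrist_force(),1))
manip.move_straight([687.4,-232.7,75],80);manip.move_straight([670,-228,170],200)
chk("w_placed");print(manip.current_t())
E
```

```text
w 76.03165898928464 [-0.1 -1.1 -0.4]
carrier1 8573 slope mrad [-0.1 -0.9] z mid 38.36 ext [[-59.3, -29.7], [58.9, 29.7]]
carrier2 8301 slope mrad [0.  0.6] z mid 38.18 ext [[-46.6, 108.1], [85.1, 178.3]]
35.2333
```

View pics/w_placed.png

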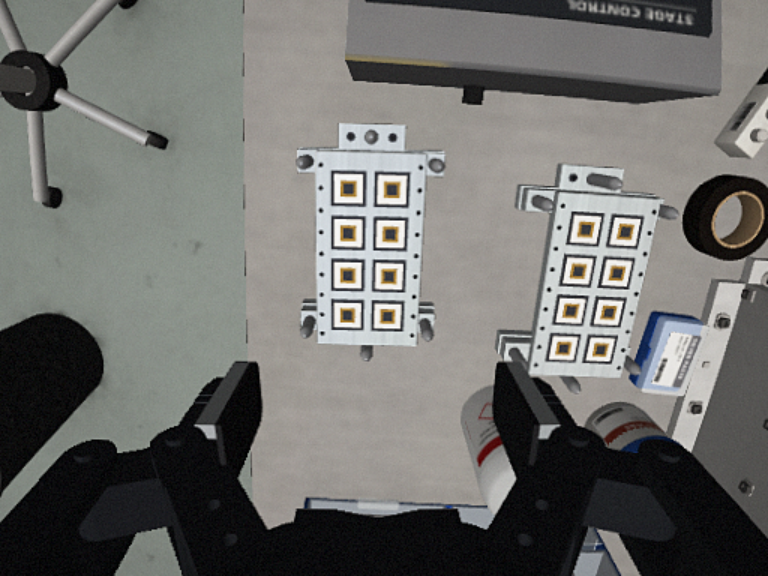

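Carrier 1 sits flat between all six pins at about (368,250) with its parts in place, and carrier 2 is undisturbed at (597,280). Next I'll shut the stop bar.

```bash
python3 - <<'E'
from h import *
manip.move_straight([540,-40,200],250,ori(55))
manip.command_gripper(44,30)
manip.movep(tr(108.5,-71.8,170),ori(YAW))
manip.move_straight(tr(108.5,-71.8,90),120);print(ft())
manip.command_gripper(0,30);print("w",manip.current_gripper_width(),ft())
manip.move_straight(tr(108.5,15.5,90),90);print(ft())
y=slide(108.5,90,15.5,1,23)
manip.move_straight(tr(108.5,y-1.2,90),20);print(ft(),intr(manip.current_position()).round(1))
manip.command_gripper(44);manip.move_straight(tr(108.5,y-1.2,150),150)
manip.movep(tr(90,-20,270),ori(YAW))
p,d,m=look("w_end");C=cloud(m,d);T=np.stack([(C-TO)@TX,(C-TO)@TY,C[...,2]],-1)
M=(T[...,2]>112)&(T[...,2]<125)&(abs(T[...,0]-108)<25)&(abs(T[...,1])<95);print("knob",M.sum(),np.median(T[M],0));print(manip.current_t(),ft())
E
```

```text
[-1.2  0.   0.2]
w 14.338330904638639 [0.7 3.  4.7]
[0.6 0.8 6. ]
slide end 20.399999999999995 [ 1.8 -8.8 14.8] [108.4  19.3  90.6]
[ 1.5 -2.   8.6] [108.5  19.1  90.7]
knob 171 [106.82283808  18.2171253  115.56403067]
43.8917 [0.4 0.2 0.2]
```

View pics/w_end.png

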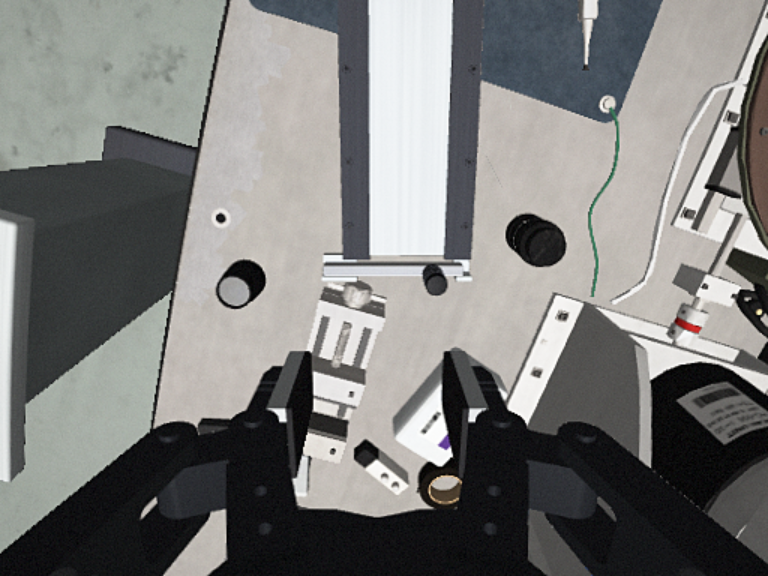

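The bar is shut, with the knob at (434,280), measured y=18.2 against 18.4 at the start. The track is empty and the loupe, lens and wipes haven't visibly moved. Handing in.

```bash
python3 -c "
from h import *
manip.job_done();print(manip.current_t())"
```

```text
the job is handed in; nothing more can be done
the job is handed in; nothing more can be done
```

The carrier plate is out of the track and lying flat in the empty cooling tray. The stop bar is shut again, and I handed the job in at about 44 s of the 70 s allowed.

- **Stop bar:** I drew it to its hard stop, with the knob ending at track y of about -71 mm. At the end I pushed it shut until it stopped. The knob then measured y = 18.2 mm, against 18.4 mm at the start.
- **Plate out of the track:** I pushed it until about 64 mm stuck out past the mouth, where its nose dipped 36 mrad. I gripped it at that tilt, levelled it to about 3 mrad, drew it straight out and carried it round the front of the bracket.
- **Placing:** After release the plate is level to within 1 mrad, between all six pins, and at the same height as carrier 2. All eight parts are in place.
- **Other items:** Carrier 2, the lens, the loupe and the wipes look undisturbed in the last pictures. I checked these by eye only and did not measure them again.

**Disagreements:**
- Depth readings came out about 2 mm low throughout, so I compared heights with known surfaces.
- The plate sat about 1° turned in the grip, which I corrected before lowering.
- The grip widths read 1 to 2 mm under the true sizes.

No check failed.

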